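# Unplug the probe and hold it centred in the test coil

### The job

The hand-held probe stands plugged into its charging dock, where a spring detent grips its rod. Pull it straight up out of the dock, carry it to the larger of the two test coils and lower its rod down through the hole of that coil without the probe ever touching either coil. Finish still holding the probe there: still, upright and centred in the hole, with its round flange hanging about 10 mm above the top of the coil; do not let go, and leave the loose things on the desk where they are.

Things in the scene. Friction and masses are not known exactly. Their poses are not given: they have to be found in the camera images.
- probe: the probe, about 120 g, upright at the start: steel rod 12 mm thick and 75 mm long, above it a black round flange 34 mm wide and 5 mm thick, then a square grey handle to grip, 22 x 22 mm with flat sides, 70 mm tall (80 to 150 mm above the tip), and a 3 mm black cap. Origin at the rod's tip, on its axis; z up along the rod; x and y square to the handle's flat sides.
- probe_tip (a point): lower end of the probe's rod, on its axis (the probe's origin); a 6 mm thick neck for the detent lies 13 to 16 mm above it
- probe_shoulder (a point): underside of the probe's flange, on the axis, 75 mm above the tip
- dock: charging dock, fixed to the desk: grey block 56 x 56 mm in plan, 80 mm tall, on a thin 84 mm square steel foot. The probe's rod stands in the hole in its middle. A spring plunger with a brass end sticks out 32 mm from the block's -x side at 20 mm height. Origin: centre of the underside, on the desk; z up.
- dock_mouth (a point): centre of the dock's round 14 mm hole, level with the block's top, 80 mm above the desk. At the start the probe's flange rests here. The plunger snaps into the neck of the rod: the probe gives way at 5 to 8 N of upward pull and is past the detent after about 16 mm; its tip leaves the hole after 75 mm.
- coil_large: the larger test coil, fixed to the desk: copper winding between two black flanges 76 mm wide, 40 mm tall, on four steel legs over a black base plate 88 mm square and 8 mm thick; its underside is 55 mm above the desk. Origin: centre of the base's underside, on the desk, on the hole's axis; z up.
- coil_large_mouth (a point): centre of the larger coil's round hole, level with the coil's top face, 95 mm above the desk. The hole, 24 mm wide, runs straight down through the coil (40 mm); below it is free space down to the base plate.
- coil_small: the smaller test coil, fixed to the desk, not to be used: same make, flanges 52 mm in diameter, hole 18 mm, top 75 mm above the desk, base 64 mm square. Origin: centre of the base's underside; z up.
- flux_bottle: small white bottle, 36 mm in diameter, 96 mm tall, loose bystander; origin at the centre of its underside
- driver: grey screwdriver, 154 mm long, 16 mm tall, lying, loose bystander; origin under its middle
There are look-alikes about, which are no part of the job. What is shaped like the dock but red is not meant.

How it is judged:
By the outcome, as a careful person would: the job done as asked, in the order asked, and still so for the second after the job is handed in, while the arm keeps its last pose, push and grip.
It also fails if it takes over 50 s, if anything falls off the work surface, if the arm or the gripper's body presses on something with over 40 N, if the wrist force passes 120 N, or if a joint passes its speed limit or range.

### The arm

A 7-joint arm with a two-finger parallel gripper is mounted at the origin on a cart in front of the work surface, level with it; the furniture and walls round the work are solid. World frame = base frame: x ahead of the robot, y to its left, z up, the work surface at z = 0. Lengths are in m, angles in rad, forces in N, time in s.
With the tool pointing down it reaches from about 0.425 to 0.925 m from the base axis. Payload 6.8 kg.
Tool frame: the origin (TCP) lies on the mounting face of the last link; the fingertips stand 182 mm ahead of it and the grasp point (between the pads) lies ctrl.tcp_to_grasp ahead of it (ctrl.tcp_to_grasp is the distance from the TCP to the grasp point, in m); z points along the fingers, y is the line along which they close (so a half turn about z gives the same grasp; the last joint's range is limited). The gripper opens to 88 mm and grips with 3 to 60 N. Pads are 20 mm wide; open, the fingers measure 115 mm over their backs; the gripper's body (75 mm by 178 mm) begins 61 mm behind the grasp point.
Start: joints at [-1.453, 0.477, 0.022, 1.555, -0.011, 1.109, -0.083], TCP at [0.151, 0.658, 0.405] pointing down, gripper open.
Joint ranges: [-2.96, 2.96], [-0.34, 2.1], [-1.41, 1.46], [0.24, 2.44], [-1.37, 4.51], [0.17, 1.92], [-2.96, 2.96]. Speed limits (rad/s): [2.39, 2.39, 3.14, 3.14, 3.14, 3.14, 3.14].

### API

Orientations are given as a 3x3 rotation matrix whose columns are the frame's x, y, z axes.
In Python, from cell import ctrl gives the robot as it stands. The module is installed in compiled form; this text tells all that it offers. Calls block until the motion is done:
- ctrl.movep(position, orientation): joint-space move of the TCP to a pose.
- ctrl.servo_line(position, ori=None, rate=0.15): straight line of the TCP; ori=None keeps the orientation; rate is the mean speed in m/s.
- ctrl.move_joints(angles): joint-space move.
- ctrl.set_gripper(opening, grip_force=None): finger opening in m; grip_force is the grip in N (None keeps the last); returns when the fingers have stopped.
- ctrl.hold(seconds).
- ctrl.inverse_kinematics(position, orientation): joint angles nearest the present ones, or None.
- ctrl.sense(): the state.
- ctrl.snapshot(name): name is "side" or "top" or "wrist"; returns (picture, depth): 480x640x3 uint8, red, green, blue; 480x640 float32, m along the optical axis (not along the pixel's ray), 0 where there is no reading.
- ctrl.camera_info(name): a dict with "vertical_fov" (degrees; the focal length in pixels is half the picture's height over the tangent of half this angle, whatever the lens; pixels are square), "cx", "cy" (the principal point, pixels), "R" (3x3) and "t" (3): a world point X has camera coordinates R X + t; the wrist camera has in their place "tool_from_camera" (4x4, takes a point from camera to tool coordinates, whose origin is the TCP and whose axes are the flange's). Camera axes: x right, y down, z forward; pixel columns grow to the right and rows downward; lengths in m; the calibration is good to about 2 mm. A picture is of the moment at which its call begins: read the wrist's pose just before it. camera_info takes no time and is no camera call.
A pose or a line that the arm cannot do raises ctrl.MotionError and nothing moves.
- ctrl.finish_job(): hands the job in; it is judged then, once.
The state is a dict: "time": time; "joint_positions": joint angles; "dq": joint speeds; "effort": joint torques, N m; "tool_pos": TCP position; "eef_rot": TCP orientation; "contact_force": force on the tool from outside, world axes, zero at the start; "torque": the same for the moment, N m; "gripper_width": finger opening in m; "gripper_force": force on a finger pad.
Only numpy, scipy, OpenCV 4.12 (cv2) and the standard library are available. Lean on these libraries where they do the work, as an engineer would, in place of code of your own. Each camera call takes 0.05 s, during which the arm holds its last target. There are 200 camera calls.

## Working session

There is one attempt and no reset: what is moved stays moved. The work goes in short steps, each a Python script; the robot and the scene stay as the last script left them, time stands still between calls to the robot, and variables do not carry over. Pictures are saved under pics/ and viewed, at most 10 in all, crops included, and the job is handed in when it is done.

```bash
mkdir -p pics; cat > h.py <<'E'
import numpy as np, cv2
from cell import ctrl
def cam(n):
    i=ctrl.camera_info(n); f=240/np.tan(np.radians(i["vertical_fov"])/2)
    if n=="wrist":
        s=ctrl.sense(); T=np.array(i["tool_from_camera"]); R=np.array(s["eef_rot"])
        return f,i["cx"],i["cy"],R@T[:3,:3],R@T[:3,3]+np.array(s["tool_pos"])
    R=np.array(i["R"]); return f,i["cx"],i["cy"],R.T,-R.T@np.array(i["t"])
def ray(c,u,v): 
    f,cx,cy,R,o=c; return o,R@np.array([(u-cx)/f,(v-cy)/f,1.])
def onz(c,u,v,z):
    o,d=ray(c,u,v); return o+d*(z-o[2])/d[2]
def pt(c,u,v,dep):
    o,d=ray(c,u,v); return o+d*dep
def snap(n,name):
    c=cam(n); p,d=ctrl.snapshot(n); cv2.imwrite(f"pics/{name}.png",p[:,:,::-1]); np.savez(f"pics/{name}.npz",p=p,d=d,R=c[3],o=c[4],k=c[:3]); return c,p,d
def load(name):
    z=np.load(f"pics/{name}.npz"); return (*z["k"],z["R"],z["o"]),z["p"],z["d"]
E
python3 - <<'E'
from h import *
for n in("top","side"):
    c,p,d=snap(n,n+"0"); print(n,c[:3],c[4],c[3][:,2],(d>0).mean(), ctrl.camera_info(n).keys())
print(ctrl.tcp_to_grasp, ctrl.sense())
E
```

```text
top (np.float64(576.3074252268308), 312.5771657856832, 241.994851357953) [ 0.37747435 -0.05111645  1.31317424] [ 0.13992329 -0.01813636 -0.98999623] 0.9959700520833333 dict_keys(['vertical_fov', 'cx', 'cy', 'R', 't'])
side (np.float64(475.72465484317763), 325.083851074138, 239.37036099766385) [ 0.48083606 -0.91629914  0.52716294] [ 0.04164439  0.88291967 -0.46767361] 0.9960319010416666 dict_keys(['vertical_fov', 'cx', 'cy', 'R', 't'])
0.1633 {'time': 0.1, 'joint_positions': array([-1.4531032 ,  0.47771056,  0.02232121,  1.55633576, -0.01150684,
        1.10930508, -0.0831297 ]), 'dq': array([-0.0001327 , -0.00200893,  0.00022252, -0.00523287,  0.00091839,
        0.00139254,  0.0004546 ]), 'effort': array([ 4.70703410e-03, -5.84096611e+01,  1.53968878e+00, -2.73315936e+01,
       -5.42025338e-02,  1.31033201e-02,  4.39958137e-05]), 'tool_pos': array([0.15104146, 0.65763159, 0.40379   ]), 'eef_rot': array([[-9.74618317e-01,  2.23872881e-01, -2.64757573e-04],
       [ 2.23873014e-01,  9.74616993e-01, -1.60944924e-03],
       [-1.02274808e-04, -1.62787079e-03, -9.99998670e-01]]), 'contact_force': array([-0.14311559, -0.78115175,  0.14470445]), 'torque': array([0.0174381 , 0.00456309, 0.0184111 ]), 'gripper_force': 0.0, 'gripper_width': 0.08775543842556785}
```

View pics/top0.png

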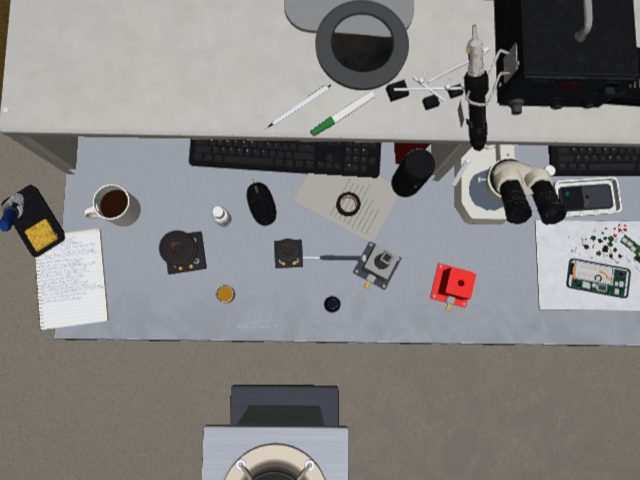

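View pics/side0.png

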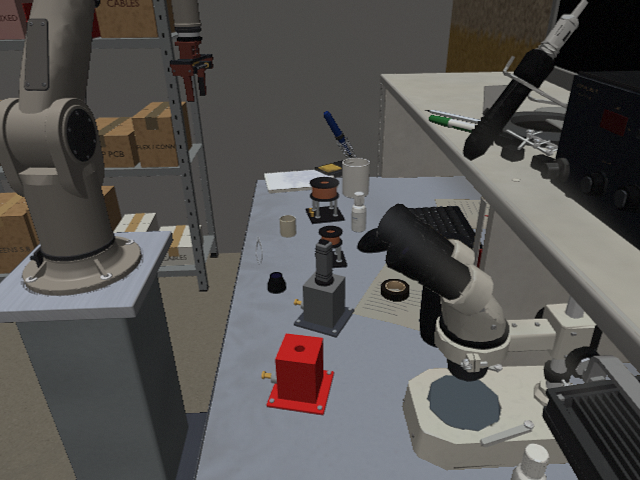

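The top view shows the grey dock with the probe at (380,262). Possible mix-ups:
- Red dock look-alike at (455,285): rejected because it is red.
- Mug at (113,203), black knob at (332,304) and tape ring at (347,204): rejected, not the described shapes.
- Small coil at (288,252): not to be used. The large coil is at (180,250).

The bottle is at (221,215) and the driver at (340,258), touching the edge of the dock's surroundings. The side view agrees: grey dock and probe at (323,290), large coil at (323,190).

```bash
python3 - <<'E'
from h import *
c,p,d=load("top0")
a=cv2.resize(p[225:300,340:420],None,fx=5,fy=5,interpolation=cv2.INTER_CUBIC)
b=cv2.resize(p[225:300,150:230],None,fx=5,fy=5,interpolation=cv2.INTER_CUBIC)
im=np.hstack([a,b]); cv2.imwrite("pics/crop0.png",im[:,:,::-1])
P=np.stack(np.meshgrid(np.arange(640),np.arange(480)),-1)
f,cx,cy,R,o=c
W=np.stack([(P[...,0]-cx)/f*d,(P[...,1]-cy)/f*d,d],-1)@R.T+o
for nm,(u0,u1,v0,v1),(z0,z1) in [("cap",(350,410,230,290),(.13,.17)),("dock",(350,410,230,295),(.072,.088)),("large",(155,215,225,280),(.085,.105)),("small",(270,310,235,275),(.065,.085)),("bottle",(208,235,200,228),(.06,.11)),("driver",(300,352,245,270),(.006,.03))]:
    w=W[v0:v1,u0:u1].reshape(-1,3); w=w[(w[:,2]>z0)&(w[:,2]<z1)]
    if len(w)<4: print(nm,"none"); continue
    r=cv2.minAreaRect((w[:,:2]*1000).astype(np.float32)); print(nm,len(w),w.mean(0).round(4),r, np.median(w[:,2]))
w=W[100:130,200:300]; print("shelf",w[15,50], W[136:150,300][:, [0,2]].round(3)[::4])
print(ctrl.camera_info("wrist"))
E
```

```text
cap 138 [ 0.5114 -0.2207  0.1528] ((512.5375366210938, -221.939697265625), (22.430343627929688, 22.50965118408203), 58.162174224853516) 0.15439144684986195
dock 494 [ 0.5103 -0.2194  0.08  ] ((512.9482421875, -222.14749145507812), (56.013763427734375, 56.869903564453125), 62.634857177734375) 0.07994282359040439
large 897 [0.535  0.2161 0.0946] ((534.4756469726562, 216.32879638671875), (74.35075378417969, 74.40276336669922), 46.89271545410156) 0.09466799044614227
small 389 [ 0.5361 -0.0193  0.0748] ((536.5391235351562, -19.685678482055664), (48.93975067138672, 49.86033248901367), 1.332884669303894) 0.07468288647327692
bottle 177 [0.6112 0.1297 0.0835] ((612.1432495117188, 130.89784240722656), (26.81289291381836, 31.149147033691406), 27.71424102783203) 0.09179354300818554
driver 209 [ 0.5281 -0.1106  0.0105] ((525.7284545898438, -104.20394897460938), (118.64195251464844, 50.59314727783203), 86.805908203125) 0.010147705066796409
shelf [0.74888276 0.04655261 0.31217661] [[0.711 0.312]
 [0.797 0.026]
 [0.787 0.027]
 [0.779 0.023]]
{'vertical_fov': 71.23292826314685, 'cx': 322.2115012002759, 'cy': 238.96351810379585, 'tool_from_camera': array([[ 9.36610880e-04, -9.66606870e-01, -2.56262133e-01,
         7.04845503e-02],
       [ 9.99999461e-01,  7.90780479e-04,  6.72110741e-04,
         1.29733563e-03],
       [-4.47019768e-04, -2.56262624e-01,  9.66607091e-01,
         2.02087570e-02],
       [ 0.00000000e+00,  0.00000000e+00,  0.00000000e+00,
         1.00000000e+00]])}
```

View pics/crop0.png

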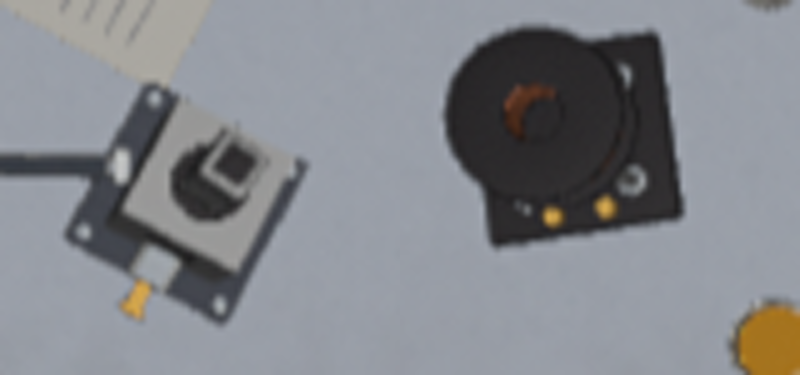

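```bash
cat >> h.py <<'E'
def ori(psi):  # tool down, tool y at world angle psi (deg)
    a=np.radians(psi); y=np.array([np.cos(a),np.sin(a),0]); z=np.array([0,0,-1.]); return np.column_stack([np.cross(y,z),y,z])
E
python3 - <<'E'
from h import *
for nm,p in [("way",[.12,.52,.45]),("coil",[.5345,.2163,.39]),("coillow",[.5345,.2163,.323]),("probe",[.5125,-.222,.44]),("plow",[.5125,-.222,.293])]:
    for psi in range(-150,181,30):
        try: q=ctrl.inverse_kinematics(p,ori(psi))
        except Exception as e: q=None
        print(nm,psi,None if q is None else np.round(q,2))
E
```

```text
way -150 [-1.08  0.24 -0.45  1.81  0.11  1.12  2.1 ]
way -120 [-1.    0.25 -0.55  1.81  0.14  1.12  2.6 ]
way -90 [-1.97  0.22  0.61  1.87 -0.14  1.1  -2.88]
way -60 [-1.88  0.21  0.5   1.87 -0.11  1.09 -2.39]
way -30 [-1.79  0.2   0.39  1.86 -0.09  1.09 -1.9 ]
way 0 [-1.7   0.2   0.28  1.85 -0.06  1.1  -1.4 ]
way 30 [-1.62  0.2   0.18  1.85 -0.04  1.1  -0.9 ]
way 60 [-1.52  0.2   0.07  1.84 -0.02  1.1  -0.4 ]
way 90 [-1.43  0.2  -0.04  1.84  0.01  1.1   0.1 ]
way 120 [-1.33  0.21 -0.15  1.83  0.03  1.1   0.6 ]
way 150 [-1.25  0.22 -0.25  1.83  0.06  1.11  1.1 ]
way 180 [-1.16  0.22 -0.35  1.82  0.09  1.11  1.6 ]
coil -150 [-1.35  0.67  1.28  1.86 -0.7   1.16 -2.43]
coil -120 [-1.35  0.67  1.28  1.86 -0.7   1.16 -1.91]
coil -90 [-1.08  0.41  0.77  1.85 -0.33  1.02 -1.74]
coil -60 [-1.01  0.38  0.66  1.85 -0.28  1.01 -1.27]
coil -30 [-0.97  0.37  0.61  1.84 -0.25  1.   -0.78]
coil 0 [-0.93  0.36  0.55  1.84 -0.22  1.   -0.28]
coil 30 [-0.86  0.35  0.47  1.84 -0.19  1.    0.21]
coil 60 [-0.8   0.34  0.38  1.83 -0.15  0.99  0.7 ]
coil 90 [-0.73  0.34  0.3   1.83 -0.12  0.99  1.19]
coil 
[... 1400 characters left out ...]
  1.23  2.49]
probe 180 [-0.61  0.53  1.29  1.85 -0.55  1.19 -2.28]
plow -150 [-0.54  0.84  1.27  1.99 -0.94  1.08 -1.45]
plow -120 [-0.45  0.68  1.06  1.98 -0.75  0.94 -1.1 ]
plow -90 [-0.45  0.68  1.06  1.98 -0.75  0.94 -0.57]
plow -60 [-0.19  0.49  0.64  1.97 -0.4   0.81 -0.38]
plow -30 [-0.32  0.56  0.83  1.98 -0.55  0.85  0.29]
plow 0 [-0.24  0.51  0.71  1.97 -0.45  0.82  0.72]
plow 30 [-0.17  0.48  0.61  1.97 -0.38  0.8   1.17]
plow 60 [-0.16  0.48  0.6   1.97 -0.37  0.8   1.69]
plow 90 [-0.37  0.59  0.92  1.98 -0.62  0.87  2.45]
plow 120 [-0.28  0.53  0.77  1.97 -0.5   0.83  2.86]
plow 150 [ 0.23  0.42  0.08  1.94 -0.05  0.78  2.96]
plow 180 [-0.54  0.84  1.27  1.99 -0.94  1.08 -1.97]
```

```bash
python3 - <<'E'
from h import *
ctrl.movep([.12,.52,.45],ori(60)); print(ctrl.sense()["time"])
ctrl.movep([.5345,.2163,.39],ori(0)); ctrl.hold(.2); snap("wrist","w_coil"); print(ctrl.sense()["time"])
ctrl.movep([.5125,-.222,.44],ori(-33)); ctrl.hold(.2); snap("wrist","w_probe"); s=ctrl.sense(); print(s["time"],s["tool_pos"],s["joint_positions"].round(2))
a=cv2.imread("pics/w_coil.png");b=cv2.imread("pics/w_probe.png")
cv2.imwrite("pics/w0.png",np.hstack([a[60:420,120:520],b[60:420,120:520]]))
E
```

```text
0.7417
2.8667
4.7417 [ 0.51292118 -0.2211994   0.4398506 ] [-0.55  0.43  1.13  1.84 -0.43  1.14  0.16]
```

View pics/w0.png

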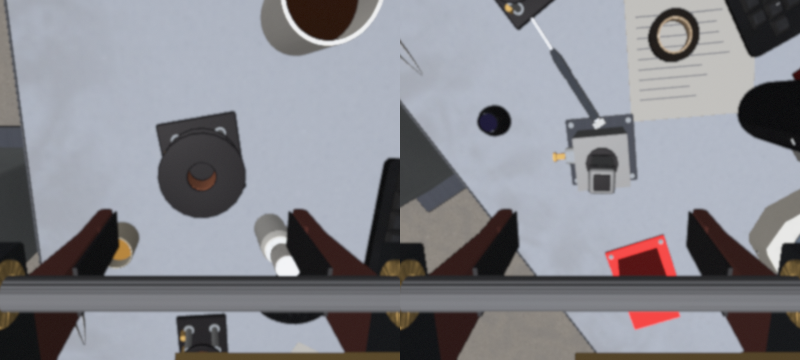

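Left half: the large coil's hole is at full-frame pixel (322,236) or so, with its top at about (322,230). Right half: the probe cap is at about (321,242), nearly square to the gripper, with the grey dock around it and the red one well away at (760,380) in the crop.

```bash
python3 - <<'E'
from h import *
P=np.stack(np.meshgrid(np.arange(640),np.arange(480)),-1)
def world(c,d):
    f,cx,cy,R,o=c; return np.stack([(P[...,0]-cx)/f*d,(P[...,1]-cy)/f*d,d],-1)@R.T+o
c,p,d=load("w_probe"); W=world(c,d); box=np.zeros(d.shape,bool); box[170:300,260:400]=1
for nm,z0,z1 in[("cap",.145,.17),("docktop",.074,.086)]:
    m=box&(W[...,2]>z0)&(W[...,2]<z1); w=W[m]; print(nm,len(w),w[:,2].min(),np.median(w[:,2]),w[:,2].max())
    cs,_=cv2.findContours(m.astype(np.uint8),cv2.RETR_EXTERNAL,cv2.CHAIN_APPROX_NONE); k=max(cs,key=cv2.contourArea)
    z=.1575 if nm=="cap" else .08
    q=np.array([onz(c,u,v,z)[:2] for u,v in k[:,0]])*1000
    print(cv2.minAreaRect(q.astype(np.float32)), cv2.minAreaRect(k)[0])
g=p.astype(int).sum(2); print(g[225:262:2,308:338:2])
c,p,d=load("w_coil"); W=world(c,d); box[:]=0; box[160:300,260:390]=1
m=box&(W[...,2]>.088)&(W[...,2]<.102); print("coil z",np.median(W[m][:,2]))
cs,h=cv2.findContours(m.astype(np.uint8),cv2.RETR_CCOMP,cv2.CHAIN_APPROX_NONE)
for k,hh in zip(cs,h[0]):
    if len(k)<15: continue
    q=np.array([onz(c,u,v,.095)[:2] for u,v in k[:,0]])*1000
    print("hole" if hh[3]>=0 else "outer",len(k),np.round(cv2.fitEllipse(q.astype(np.float32))[0],2),cv2.fitEllipse(q.astype(np.float32))[1],cv2.fitEllipse(k)[0])
E
```

```text
cap 722 0.14534528301256128 0.15471666302618312 0.15968949732768684
((512.3605346679688, -219.5091094970703), (22.61768341064453, 21.14105987548828), 57.17277908325195) (322.0, 239.5)
docktop 2003 0.07408532254532757 0.07969591834282336 0.0859766466353522
((511.2765808105469, -220.8031005859375), (56.55158996582031, 55.90008544921875), 62.350101470947266) (321.6632385253906, 221.3771209716797)
[[175 144 133 124 122 134 139 136 135 131 136 142 137 147 201]
 [186 170 173 167 164 165 169 163 162 153 156 151 142 146 229]
 [219 273 322 325 319 316 313 308 301 294 288 284 258 195 292]
 [334 391 462 469 463 457 453 452 450 445 442 436 403 300 383]
 [403 436 516 484 449 446 460 487 484 484 481 499 472 373 477]
 [412 436 477 302 228 225 237 258 257 257 261 398 467 376 487]
 [413 436 457 244 189 184 184 182 176 177 184 362 457 380 492]
 [424 439 440 225 187 185 183 180 186 174 186 363 451 383 494]
 [426 442 437 223 182 182 182 179 177 177 187 362 442 378 493]
 [427 443 438 222 182 180 182 179 175 174 183 354 439 385 498]
 [431 442 436 221 176 173 176 177 177 171 183 354 430 391 505]
 [432 443 435 219 175 173 168 176 172 170 189 368 427 390 514]
 [415 446 443 251 193 189 192 188 191 182 201 373 423 402 535]
 [458 441 468 398 370 371 371 373 370 367 373 430 417 427 552]
 [540 492 467 450 450 453 449 444 452 454 460 463 463 500 556]
 [552 545 541 537 538 540 540 540 542 540 544 543 550 556 556]
 [555 552 557 555 556 557 559 557 559 556 560 559 559 558 559]
 [556 556 558 557 559 555 556 554 556 557 558 557 560 559 556]
 [556 556 555 558 558 555 554 554 557 559 559 561 561 559 557]]
coil z 0.0945596472664949
outer 244 [533.28 218.49] (74.01048278808594, 74.28965759277344) (321.5513610839844, 234.50779724121094)
hole 80 [533.28 219.12] (23.08831787109375, 24.251646041870117) (321.55340576171875, 235.07081604003906)
```

```bash
python3 - <<'E'
from h import *
c,p,d=load("w_probe"); print("cap",onz(c,321.9,242,.158))
O=ori(-33); g=np.array([.5121,-.2215,.2933])
f0=ctrl.sense()["contact_force"]
ctrl.servo_line(g+[0,0,.05],O,rate=.2); ctrl.servo_line(g,O,rate=.08)
def show(t):
    s=ctrl.sense(); print(t,s["time"],s["tool_pos"].round(4),(O.T@(s["contact_force"]-f0)).round(2),(O.T@s["torque"]).round(2),s["gripper_width"].round(4),round(s["gripper_force"],1))
show("down"); ctrl.set_gripper(.018,35); ctrl.hold(.3); show("grip")
E
```

```text
cap [ 0.51133755 -0.22103985  0.158     ]Traceback (most recent call last):
  File "<stdin>", line 8, in <module>
  File "<stdin>", line 7, in show
AttributeError: 'float' object has no attribute 'round'
```

```bash
sed -i '$a\
def show(t,psi=-33):\
    s=ctrl.sense(); O=ori(psi); print(t,round(float(s["time"]),2),s["tool_pos"].round(4),"F",(O.T@s["contact_force"]).round(2),"M",(O.T@s["torque"]).round(2),round(float(s["gripper_width"]),4),round(float(s["gripper_force"]),1)); return s' h.py
python3 - <<'E'
from h import *
show("down"); ctrl.set_gripper(.018,35); ctrl.hold(.3); show("grip")
E
```

```text
down 6.15 [ 0.5121 -0.2218  0.2934] F [-0.46  0.4  -0.42] M [ 0.06 -0.09 -0.02] 0.0876 0.0
grip 7.47 [ 0.5121 -0.2215  0.2933] F [ 0.25  0.1  -0.35] M [ 0.06 -0.17  0.05] 0.0219 35.0
```

```bash
python3 - <<'E'
from h import *
s=ctrl.sense(); p=np.array([.5121,-.2215,.2933])
for dz in(.004,.01,.02,.03): ctrl.servo_line(p+[0,0,dz],rate=.03); show(dz)
ctrl.servo_line(p+[0,0,.08],rate=.06); ctrl.servo_line(p+[0,0,.155],rate=.15); ctrl.hold(.2); show("up")
snap("wrist","w_held"); snap("side","side1")
a=cv2.imread("pics/w_held.png");b=cv2.imread("pics/side1.png")
cv2.imwrite("pics/h1.png",np.hstack([a[60:420,120:520],cv2.resize(b[150:330,220:420],None,fx=2,fy=2)]))
E
```

```text
0.004 7.76 [ 0.5125 -0.2218  0.2978] F [-0.15  0.79 -1.27] M [-0.37 -0.17 -0.05] 0.0218 35.0
0.01 8.11 [ 0.5124 -0.2218  0.304 ] F [-0.45  0.64 -3.14] M [-0.57 -0.27  0.01] 0.022 35.0
0.02 8.59 [ 0.5118 -0.2213  0.3132] F [ 0.3  -0.02  2.35] M [ 0.06 -0.12  0.03] 0.0217 35.0
0.03 9.07 [ 0.5122 -0.2215  0.3235] F [-0.18  0.04  0.72] M [ 0.07 -0.11 -0.03] 0.0216 35.0
up 10.91 [ 0.5119 -0.2212  0.4473] F [-0.43 -0.1   0.85] M [ 0.01 -0.05  0.03] 0.0217 35.0
```

View pics/h1.png

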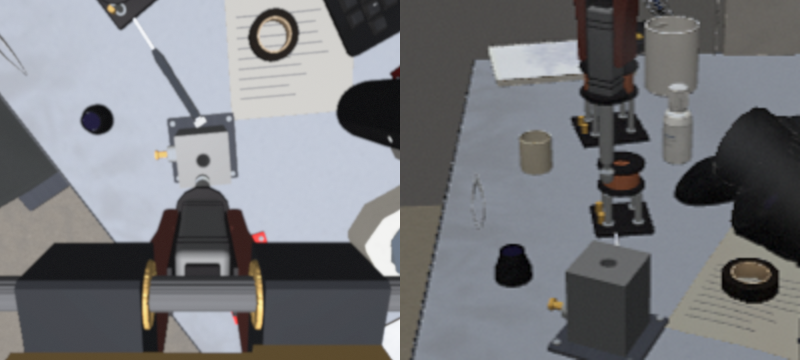

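The probe is out: the wrist view shows it held with the rod tip near full-frame (323,242), just above the empty dock hole at (323,220). The side view shows the rod hanging vertically clear of the dock. Next I measure the held tip precisely.

```bash
python3 - <<'E'
from h import *
a=cv2.imread("pics/w_held.png"); cv2.imwrite("pics/tipz.png",np.hstack([cv2.resize(a[205:275,290:355],None,fx=6,fy=6,interpolation=cv2.INTER_NEAREST),cv2.resize(a[300:370,290:355],None,fx=6,fy=6,interpolation=cv2.INTER_NEAREST)]))
c,p,d=load("w_held"); f,cx,cy,R,o=c
O=ori(-33); T=np.array([.5119,-.2212,.4473])
def tool(u,v): return (O.T@(pt(c,u,v,d[v,u])-T)*1000).round(1)
for u in(316,323,330):
    for v in(234,238,241,243,246,250,324,330,335): print(u,v,p[v,u],tool(u,v),end=";  ")
    print()
E
```

```text
316 234 [190 190 193] [-16.   -8.3 368.1];  316 238 [156 158 162] [  2.3  -6.5 281.2];  316 241 [163 168 175] [  0.4  -6.5 278.8];  316 243 [125 127 130] [  2.4  -6.2 266. ];  316 246 [71 71 72] [ 16.1  -5.1 210. ];  316 250 [67 64 67] [ 14.   -5.1 208.6];  316 324 [49 49 50] [  6.   -3.7 136.4];  316 330 [51 49 53] [  3.9  -3.7 135.6];  316 335 [47 47 49] [29.4 -2.7 89.4];  
323 234 [143 144 145] [  5.1  -0.9 283.3];  323 238 [173 179 182] [  3.   -0.9 278.7];  323 241 [84 85 86] [  4.9  -0.9 262.4];  323 243 [80 79 80] [  5.   -0.9 256.4];  323 246 [50 50 51] [ 15.9  -0.9 210.5];  323 250 [65 64 66] [ 13.9  -0.9 209.2];  323 324 [50 49 50] [  6.4  -1.  135.8];  323 330 [51 49 53] [  3.2  -1.  136.8];  323 335 [47 47 50] [29.5 -1.1 89.2];  
330 234 [192 193 195] [-15.9   6.7 367.5];  330 238 [183 183 186] [-20.5   6.8 368.3];  330 241 [182 183 185] [-23.6   6.8 367.5];  330 243 [174 175 178] [-26.    6.8 368.3];  330 246 [129 132 138] [ 15.5   3.2 212.1];  330 250 [60 58 61] [ 14.1   3.2 208.5];  330 324 [50 50 52] [  5.8   1.7 136.8];  330 330 [52 50 53] [  4.1   1.7 135.3];  330 335 [46 46 50] [28.6  0.6 90.6];
```

View pics/tipz.png

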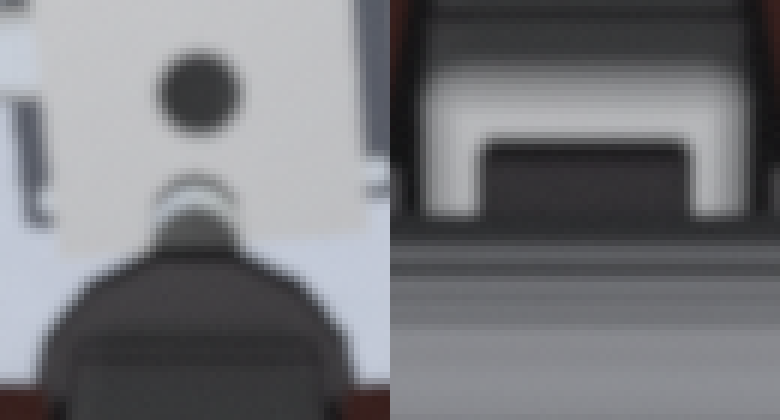

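The zoom shows the rod tip's front rim at full-frame (322.5,234.2), the empty dock hole at (322.5,219.8) and the cap edge at row 323. The probe hangs straight with no slip. Next I carry it to a point above the large coil and check there.

```bash
python3 - <<'E'
from h import *
ctrl.movep([.5343,.219,.447],ori(0)); show("over",0)
ctrl.servo_line([.5343,.219,.4],ori(0),rate=.1); ctrl.hold(.5); show("above",0)
for n in("wrist","side","top"): snap(n,n+"2")
a=cv2.imread("pics/wrist2.png");b=cv2.imread("pics/side2.png");t=cv2.imread("pics/top2.png")
Z=lambda i,v,u,h,w,s:cv2.resize(i[v:v+h,u:u+w],None,fx=s,fy=s,interpolation=cv2.INTER_CUBIC)
cv2.imwrite("pics/z2.png",np.hstack([Z(a,190,260,120,120,4),Z(b,140,285,120,70,4)]))
E
```

```text
over 12.62 [0.5347 0.2173 0.4472] F [ 0.15 -0.5   0.9 ] M [ 0.09 -0.09  0.02] 0.0217 35.0
above 13.74 [0.5343 0.219  0.4001] F [-0.32  1.34  0.92] M [ 0.09 -0.1   0.02] 0.0219 35.0
```

View pics/z2.png

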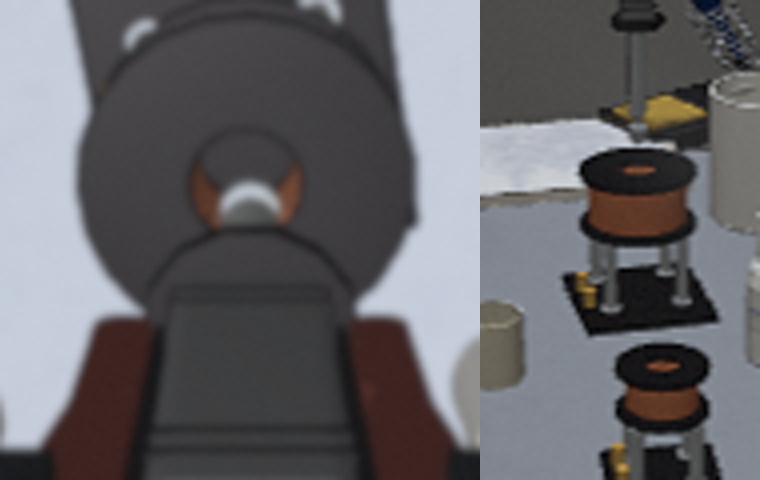

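Wrist view: the hole centre is near full column 321.6 with its far rim at row 222. The rod tip is at column 322.5, front rim row 235, slightly towards the near side. Side view: tip at (324.5,174), hole at (325,182.7), aligned in x. Next I compute the correction.

```bash
python3 - <<'E'
from h import *
s=ctrl.sense(); print((ori(0).T@s["eef_rot"]).round(4)); T=s["tool_pos"]
c,p,d=load("wrist2"); W=lambda u,v,z:(onz(c,u,v,z)*1000).round(1)
print("hole far rim",W(321.1,221.6,.095),"L/R rim",W(307.2,233.5,.095),W(335.3,233.5,.095)," tip front rim",W(322,234.8,T[2]-.2883),"rod L/R",W(314,240,T[2]-.2783),W(330.3,240,T[2]-.2783))
# coil outer top-face circle: depth mask, fit visible arc (upper part)
f,cx,cy,R,o=c; P=np.stack(np.meshgrid(np.arange(640),np.arange(480)),-1)
X=np.stack([(P[...,0]-cx)/f*d,(P[...,1]-cy)/f*d,d],-1)@R.T+o
m=(np.abs(X[...,2]-.095)<.006)&(P[...,1]<260)&(P[...,1]>180)&(abs(P[...,0]-321)<60)
pts=[]
for v in range(200,255):
    u=np.where(m[v])[0]
    if len(u)>20: pts+= [W(u[0]-.5,v,.095)[:2],W(u[-1]+.5,v,.095)[:2]]
pts=np.array(pts); A=np.c_[2*pts,np.ones(len(pts))]; r=np.linalg.lstsq(A,(pts**2).sum(1),rcond=None)[0]; print("outer circle",r[:2],np.sqrt(r[2]+r[:2]@r[:2]))
c,p,d=load("side2"); print("side tip",W(324.4,174.,T[2]-.2883),"hole",W(325,182.5,.095),(1000*pt(c,324,172,d[172,324])).round(1))
g=p[160:190,310:340].astype(int).sum(2); print(g[8:18:1,6:24])
E
```

```text
[[ 1.  0. -0.]
 [-0.  1. -0.]
 [ 0.  0.  1.]]
hole far rim [533.1 230.5  95. ] L/R rim [520.9 219.9  95. ] [545.5 219.9  95. ]  tip front rim [533.9 222.9 111.7] rod L/R [527.5 221.1 121.7] [540.5 221.1 121.7]
outer circle [533.30538645 218.55403791] 37.38998554518157
side tip [534.6 220.2 111.7] hole [535.1 204.3  95. ] [533.  206.7 121.9]
[[107  95 135 212 276 282 256 248 248 239 309 367 360 355 351 351 355 352]
 [120 130 102 107 144 200 217 195 203 230 284 324 326 334 325 326 329 318]
 [238 181 111 116 118 115 164 232 238 238 250 264 286 305 289 258 229 208]
 [587 511 300 194 151 164 306 402 368 386 340 225 243 224 209 190 164 148]
 [582 591 598 546 391 211 200 295 318 311 257 156 169 152 146 129 118 119]
 [553 563 579 584 589 513 304 207 225 213 180 127 110 109 114 133 144 147]
 [552 547 566 580 584 540 372 211 208 223 202 153 110 111 120 129 121 119]
 [570 572 580 584 585 587 521 333 240 324 422 388 260 270 306 339 323 249]
 [573 551 549 557 564 576 575 520 487 561 550 540 552 584 579 557 536 414]
 [481 293 248 134  59  57  71  67  71  78  75  83 133 182 180 306 403 343]]
```

```bash
python3 - <<'E'
from h import *
ctrl.servo_line([.5339,.2207,.4],ori(0),rate=.05); ctrl.servo_line([.5339,.2207,.390],ori(0),rate=.05); ctrl.hold(.5); show("near",0)
snap("wrist","wrist3"); snap("side","side3")
a=cv2.imread("pics/wrist3.png");b=cv2.imread("pics/side3.png")
Z=lambda i,v,u,h,w,s:cv2.resize(i[v:v+h,u:u+w],None,fx=s,fy=s,interpolation=cv2.INTER_CUBIC)
cv2.imwrite("pics/z3.png",np.hstack([Z(a,205,290,70,64,7),Z(b,150,300,70,48,7)]))
E
```

```text
near 14.99 [0.5339 0.2207 0.3901] F [-0.35  0.29  2.31] M [ 0.02 -0.07  0.02] 0.0219 35.0
```

View pics/z3.png

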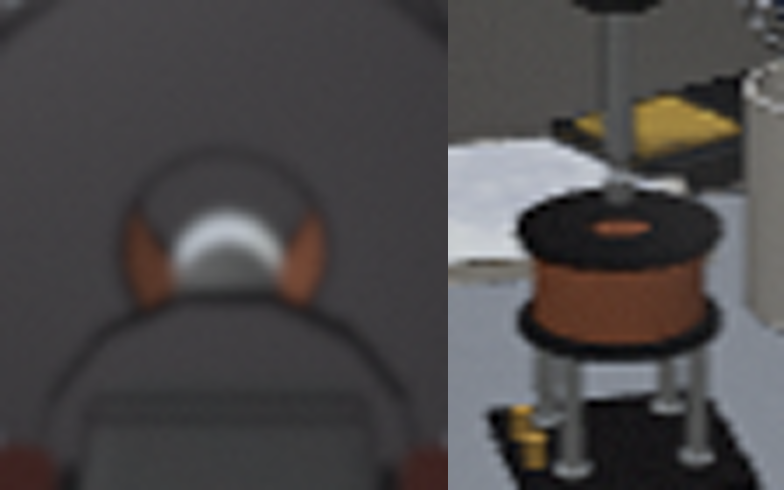

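Wrist view: the hole spans zoom columns 124–328 (centre 226) and the rod 170–284 (centre 227). Along the other axis, the rim offsets put both the hole and the rod at about −2.5 mm in tool x, so the probe is centred. I lower it now.

```bash
python3 - <<'E'
from h import *
for z in(.375,.355,.335,.3188): ctrl.servo_line([.5339,.2207,z],ori(0),rate=.04); show(z,0)
ctrl.hold(.6); show("end",0)
snap("wrist","wrist4"); snap("side","side4")
a=cv2.imread("pics/wrist4.png");b=cv2.imread("pics/side4.png")
Z=lambda i,v,u,h,w,s:cv2.resize(i[v:v+h,u:u+w],None,fx=s,fy=s,interpolation=cv2.INTER_CUBIC)
cv2.imwrite("pics/z4.png",np.hstack([Z(a,195,290,80,64,6),Z(b,150,292,80,66,6)]))
E
```

```text
0.375 15.62 [0.5339 0.2207 0.3748] F [-0.04 -0.13  0.63] M [ 0.01 -0.05 -0.04] 0.0216 35.0
0.355 16.27 [0.534  0.2207 0.355 ] F [-0.25 -0.41  2.3 ] M [ 0.04 -0.05  0.04] 0.0222 35.0
0.335 16.92 [0.534  0.2207 0.335 ] F [-0.24 -0.29  0.95] M [ 0.05 -0.09  0.  ] 0.0218 35.0
0.3188 17.48 [0.5339 0.2207 0.3186] F [-0.53  0.4   0.68] M [ 0.04 -0.04  0.03] 0.022 35.0
end 18.07 [0.5339 0.2207 0.3188] F [-0.37  0.31  0.36] M [ 0.08 -0.08  0.01] 0.0222 35.0
```

View pics/z4.png

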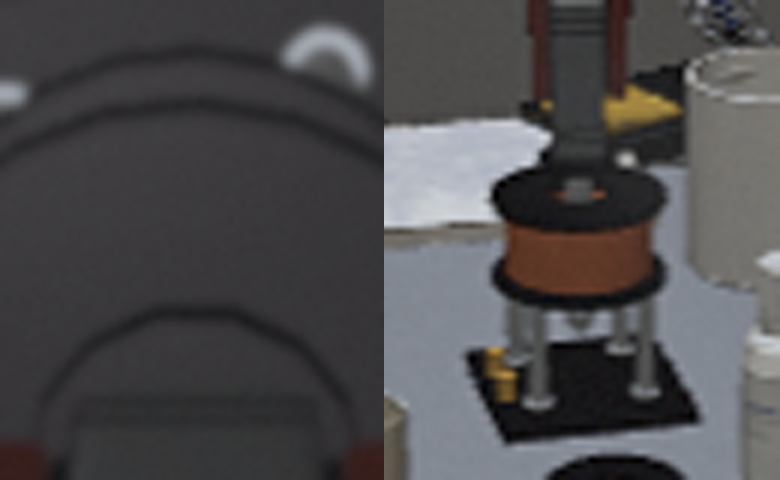

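The side view shows the rod centred in the hole, with its tip emerging below the coil at zoom (578,322) and the flange above the top face. There were no contact forces. Next I check the gap from depth and finish.

```bash
python3 - <<'E'
from h import *
c,p,d=load("wrist4")
z=lambda v0,v1,u0,u1: np.median([pt(c,u,v,d[v,u])[2] for v in range(v0,v1) for u in range(u0,u1)])
print("coil top",z(220,240,310,330),"flange top",z(251,258,315,330))
E
```

```text
coil top 0.09466983670414218 flange top 0.11024552912800609
```

Flange top minus coil top is 15.6 mm. Less the 5 mm flange, the gap is about 10.6 mm, which is what was asked.

```bash
python3 -c "
from h import *
show('final',0); print(ctrl.finish_job())"
```

```text
final 18.18 [0.5339 0.2207 0.3188] F [0.47 0.02 1.61] M [ 0.01 -0.07  0.01] 0.0216 35.0
the job is handed in; nothing more can be done
None
```

I handed the job in at 18.2 s of the 50 s, with the probe held still and upright in the large coil's hole, centred to within about 1 mm. The flange hangs about 10.6 mm above the coil's top, and the wrist forces showed no contact.

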